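# Load the tool steriliser, snap its lid shut and start it

### The arm

A 6-joint arm with a two-finger parallel gripper is mounted at the origin on a cart in front of the work surface, level with it; the furniture and walls round the work are solid. World frame = base frame: x ahead of the robot, y to its left, z up, the work surface at z = 0. Lengths are in mm, angles in rad, forces in N, time in s.
With the tool pointing down it reaches from about 350 to 775 mm from the base axis. Payload 7.3 kg.
Tool frame: the origin (TCP) lies at the very end of the fingers, on their centre line; the grasp point (between the pads) lies 19 mm behind it; z points along the fingers, y is the line along which they close (so a half turn about z gives the same grasp; the last joint's range is limited). The gripper opens to 92 mm and grips with 3 to 60 N. Pads are 19 mm wide; open, the fingers measure 130 mm over their backs; the gripper's body (75 mm by 190 mm) begins 47 mm behind the grasp point.
Start: joints at [-1.3, 0.342, 1.524, -0, 1.275, -0.146], TCP at [212.564, -480.068, 189.641] pointing down, gripper open.
Joint ranges: [-2.53, 2.53], [-0.77, 2.02], [0.04, 2.7], [-1, 4.14], [0.28, 2.66], [-3.11, 3.11]. Speed limits (rad/s): [2.57, 2.57, 3.14, 3.14, 3.14, 3.14].

### API

Orientations are given as [roll, pitch, yaw] about the fixed x, y, z axes, in that order (R = Rz(yaw) Ry(pitch) Rx(roll)).
In Python, from plant import * gives the robot as it stands.
- The arm moves only by the tool arm_command, never from a script. Its arguments are lists of equal length, an entry for each row: "gripper": the finger opening in mm, from 0 to 91.8; "dp": the shift along the tool's x, y, z in units of 25 mm (1.0 is 25 mm), a list of three; "twist": the turn about the tool's z in units of 5 degrees (1.0 is 5 degrees). A call has exactly 5 rows; each row shifts and turns the commanded pose from where the row before left it, along the tool's axes as they then stand; what a row does not reach is not made up. A row lasts 1/8 s, in which the tool goes at most 62.5 mm and 10.7 degrees, less where a joint would pass 70% of its speed; a pose out of reach is approached as far as the arm can. A call is refused whole if a number of a shift passes 1 or a number of a turn 1, either way. A call with a gripper value outside its range is refused whole. The fingers move at their own pace and stop on an object; the grip force is fixed at half the most. Time passes only in rows, so rows that do not move let the fingers close, or fill a call up. It gives the time, the measured TCP pose, the force, the opening and the grip force at its end, in the units of the state.
- get_obs(): the state, without advancing time (a new reading comes with each control period).
- capture(name): name is "scene" or "top"; returns the picture (480x640x3 uint8, red, green, blue); there is no depth.
- get_calibration(name): a dict with "mtx" (3x3 intrinsics, pixels), "position" and "attitude" of the camera in the world. Camera axes: x right, y down, z forward; pixel columns grow to the right and rows downward; lengths in mm; the calibration is good to about 2 mm. A picture is of the moment at which its call begins. get_calibration takes no time and is no camera call.
- close_job(): hands the job in; it is judged then, once.
The state is a dict: "time": time; "joint_positions": joint angles; "dq": joint speeds; "tau": joint torques, N m; "tool_pos": TCP position; "tcp_rot": TCP orientation; "contact_force": force on the tool from outside, world axes, zero at the start; "moment": the same for the moment, N m; "grip_width": finger opening in mm; "finger_force": force on a finger pad.
Only numpy, scipy, OpenCV 4.12 (cv2) and the standard library are available. Lean on these libraries where they do the work, as an engineer would, in place of code of your own. Each camera call takes 0.05 s, during which the arm holds its last target. There are 200 camera calls.

### The job

Sterilise the brass tweezers: lay them flat, front to back, across both wire rests in the steriliser's chamber beside the salve knife, putting them down rather than dropping them. Then swing the lid over without slamming it, press it down past its spring catch until it is fully shut and stays shut, and press the green start button all the way in and let it go. Leave the other things on the table where they are.

Things in the scene. Friction and masses are not known exactly. Their poses are not given: they have to be found in the camera images.
- steriliser: White UV tool steriliser, fixed: 202 mm deep (x), 234 mm wide, 70 mm high without lid. Origin on the table below the centre of its chamber; x from its front (robot side) to its hinge, y to its left, z up. Chamber open at the top: 150 (x) by 160 mm (y) inside, rim at z = 70 mm, floor at 40 mm. The strip of its top right of the chamber (y = -80 to -142 mm, z = 70 mm) carries the start button.
- rests (a point): Centre of the chamber, 50 mm above the table, level with the tops of the two wire rests; axes as the steriliser's. The rests are black 6 mm rods along y at x = +32 and -32 mm, 10 mm clear of the floor; a tool laid along x lies across both. A salve knife lies at y = -65 to -40 mm; y = -30 to +75 mm is free. Fingers closing along y fit at y = +20 mm when opened no wider than 50 mm.
- tweezers_mid (a point): Brass tweezers lying flat on a dark rubber mat (2 mm thick, on the table): 15 mm wide (x of this point), 125 mm long (y), 8 mm high, 22 g; this point is at their centre, half-way up (4 mm above what they lie on), z up. Grasp them across the 15 mm at the middle. They lie left or right of the steriliser, a pencil on the other side.
- lid (a joint): Lid angle, rad: 0 fully shut, grows as it opens; 1.7 to 1.9 at the start, stop at 1.95. A stiff hinge holds the lid at any angle (2 to 4 N at its front edge moves it). At about 0.07 (edge 11 mm high) a nib under the front edge meets a spring roller; 8 to 12 N down on the pad takes it past the crest at about 0.03, then it snaps to 0 and is held. Let go before the crest, it springs up again.
- lid_hinge (a point): Middle of the lid's hinge line at the back of the steriliser, 97 mm behind (x) and 77 mm above the steriliser's origin; axes as the steriliser's; the hinge line runs along y. The lid is a white plate with an amber window, 14 mm thick (7 mm either side of this line's height when shut), 180 mm wide, front edge 200 mm from the hinge line, with a 70 mm wide finger lip 10 mm beyond.
- lid_pad (a point): Middle of the top of the black rubber press pad (26 x 50 mm, 2 mm proud) at the front edge of the lid's outer face, above the catch; moves with the lid, 178 mm from the hinge line. Lid shut: 86 mm above the table, 81 mm in front of the steriliser's origin. x of this point runs along the lid to the hinge, z out of the outer face; lid open, that face looks back, away from the robot.
- start (a joint): Travel of the start button, m: 0 released, 0.006 fully pressed in (spring, 5 N at the end).
- start_top (a point): Middle of the top of the green start button (26 mm across, 92 mm above the table, 45 mm in front of and 117 mm to the right of the steriliser's origin); it moves straight down.
- knife_mid (a point): Small salve knife (flat dark wooden handle, steel blade), 135 mm long (x), 15 mm wide, 8 mm high, lying across the rests; this point is at the middle of its length, 4 mm up. It stays there.
- pencil_mid (a point): Dark red pencil, 7 x 150 x 6 mm, lying on a dark rubber mat; bystander; centre, half-way up, long axis y.
- steel_tin: Open steel tin, 67 mm across, 44 mm high; bystander; origin under its centre.
- tin_lid: Steel tin lid, 69 mm across, 11 mm high; bystander; origin under its centre.
- salve_tin: Closed salve tin, 55 mm across, 22 mm high; bystander; origin under its centre.
- cork_large: Large tapered cork, 42 mm across, 26 mm high; bystander; origin under its centre.

How it is judged:
By the outcome, as a careful person would: the job done as asked, in the order asked, and still so for the second after the job is handed in, with the robot touching nothing.
It also fails if it takes over 72 s, if anything falls off the work surface, if the arm or the gripper's body presses on something with over 40 N, if the wrist force passes 120 N, or if a joint passes its speed limit or range.

## Working session

There is one attempt and no reset: what is moved stays moved. The work goes in short steps, Python scripts to look and compute and a tool call to move; the robot and the scene stay as the last step left them, time stands still between calls to the robot, and variables do not carry over. Pictures are saved under pics/ and viewed, at most 10 in all, crops included, and the job is handed in when it is done.

Besides the shell and the picture viewer there is one more tool, called after ">>>" by a JSON object that holds its "op" and its "data". arm_command: Moves the arm, as the interface text tells. Its arguments: {"type":"object","properties":{"gripper":{"type":"array"},"dp":{"type":"array"},"twist":{"type":"array"}},"required":["gripper","dp","twist"]}

```bash
mkdir -p pics
python3 - <<'E'
from plant import *
import cv2,numpy as np
for n in("scene","top"):
    im=capture(n); cv2.imwrite(f"pics/{n}0.png",im[:,:,::-1]); print(n,get_calibration(n))
print(get_obs())
E
```

```text
scene {'mtx': array([[594.7530607 ,   0.        , 317.04837151],
       [  0.        , 594.7530607 , 247.05801267],
       [  0.        ,   0.        ,   1.        ]]), 'position': array([-357.73585059,  973.67769787, 1094.52638536]), 'attitude': array([-2.22593284,  0.02377262, -2.35087456])}
top {'mtx': array([[501.81621661,   0.        , 323.33751011],
       [  0.        , 501.81621661, 234.77788439],
       [  0.        ,   0.        ,   1.        ]]), 'position': array([ 468.50801179,   72.46981181, 1177.31429922]), 'attitude': array([-3.03124254,  0.00794335, -1.56164276])}
{'time': 0.1, 'joint_positions': array([-1.30002674e+00,  3.42585329e-01,  1.52486929e+00,  1.40664309e-05,
        1.27537632e+00, -1.45980668e-01]), 'dq': array([-0.00148401,  0.00081658, -0.0031239 ,  0.00077085,  0.00030432,
        0.00062184]), 'tau': array([ 2.36901156e-03, -4.32004023e+01, -2.44696158e+01,  7.20771868e-02,
        5.26158046e-02, -3.60297042e-05]), 'tool_pos': array([ 212.44753546, -479.68307153,  189.06784662]), 'tcp_rot': array([-3.14036949e+00, -1.93433445e-04,  4.16746035e-01]), 'contact_force': array([ 3.13080750e-04,  1.04438596e+00, -5.77953044e-01]), 'moment': array([-0.00920843, -0.04435116, -0.04865473]), 'finger_force': 0.0, 'grip_width': 91.87740499097465}
```

View pics/top0.png

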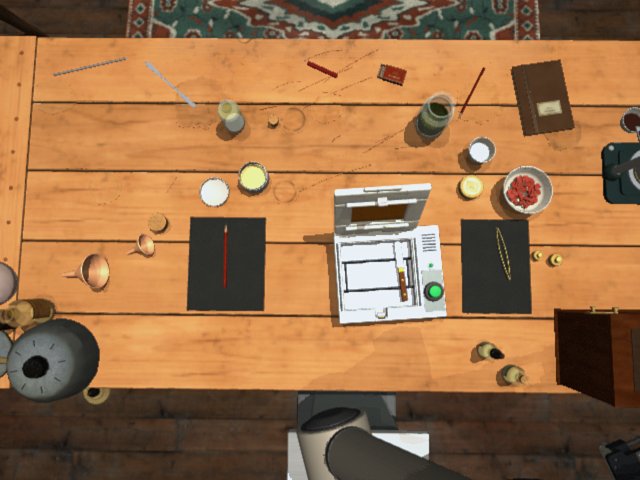

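View pics/scene0.png

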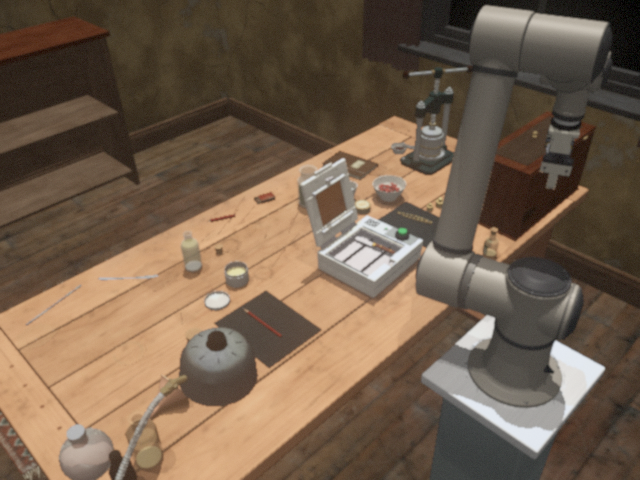

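The top view shows the tweezers on the right mat at about (503,253), the green button at (434,291), and the chamber centred near (380,275). The lid is open, with its top edge at row 187. The pencil is on the left mat.

```bash
cat > h.py <<'E'
from plant import *
import cv2,numpy as np
from scipy.spatial.transform import Rotation as Ro
def cam(n):
    c=get_calibration(n); return np.array(c["mtx"]),np.array(c["position"]),Ro.from_euler("xyz",c["attitude"]).as_matrix()
def ray(n,uv,z):
    K,p,R=cam(n); d=R@np.linalg.inv(K)@np.array([*uv,1.]); return p+d*(z-p[2])/d[2]
def proj(n,P):
    K,p,R=cam(n); q=K@R.T@(np.array(P,float)-p); return q[:2]/q[2]
def blob(m):
    n,l,s,c=cv2.connectedComponentsWithStats(m.astype(np.uint8)); i=1+np.argmax(s[1:,4]); return c[i],s[i],l==i
E
python3 - <<'E'
from h import *
im=cv2.imread("pics/top0.png"); hsv=cv2.cvtColor(im,cv2.COLOR_BGR2HSV)
H,S,V=[hsv[...,i].astype(int) for i in range(3)]
g=(H>45)&(H<80)&(S>150)&(V>90); g[:,:415]=0;g[:,450:]=0;g[:275]=0;g[310:]=0
c,s,_=blob(g); print("btn",c,s,ray("top",c,92))
m=(V>75)&(S>60); m[:222]=0;m[285:]=0;m[:,:485]=0;m[:,520:]=0
c,s,l=blob(m); ys,xs=np.nonzero(m)
W=np.array([ray("top",(x,y),6)[:2] for x,y in zip(xs,ys)])
r=cv2.minAreaRect(W.astype(np.float32)); print("tw",len(W),W.mean(0),r); 
_,_,vt=np.linalg.svd(W-W.mean(0)); print("dir",vt[0],np.degrees(np.arctan2(vt[0][1],vt[0][0])))
a=cv2.resize(im[175:330,320:530],None,fx=3.8,fy=3.8,interpolation=cv2.INTER_CUBIC); cv2.imwrite("pics/c1.png",a)
E
```

```text
btn [434.62385321 291.06422018] [429 286  12  11 109] [ 469.15408765 -157.69712367   92.        ]
tw 201 [ 557.1884705  -336.77366131] ((559.2015991210938, -336.11895751953125), (124.67342376708984, 17.659515380859375), 12.307504653930664)
dir [-0.97825447 -0.20740828] -168.02948587263006
```

View pics/c1.png

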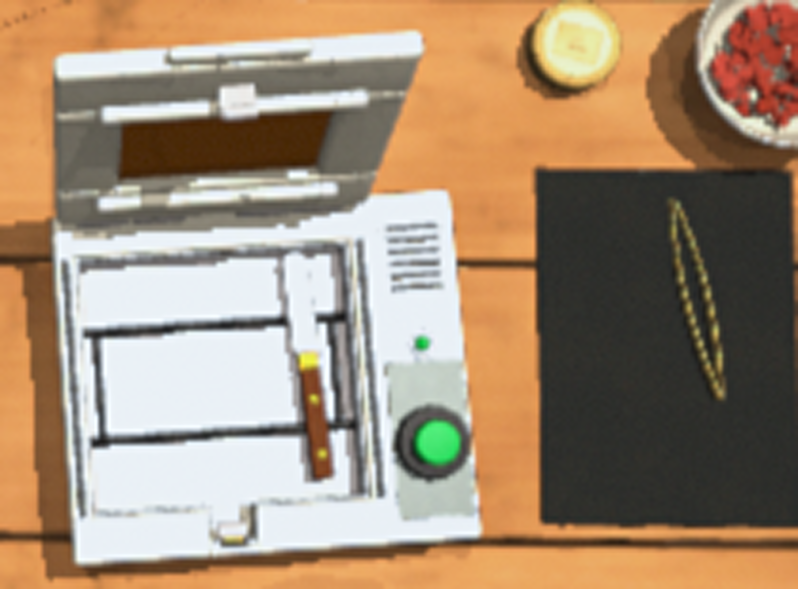

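Run:
```python
from h import *
P=lambda x,y,z:ray("top",(320+(x+.5)/3.8-.5,175+(y+.5)/3.8-.5),z)
fl,fr,br=[P(*q,70) for q in((76,563),(481,537),(449,190))]
print(fl,fr,br)
d=fl-fr; print("len w",np.linalg.norm(d[:2]),"yaw",np.degrees(np.arctan2(-d[0],d[1])))
d=br-fr; print("len d",np.linalg.norm(d[:2]),"yaw",np.degrees(np.arctan2(d[1],d[0])))
for n,a,b in(("rodF",(95,441),(352,425)),("rodB",(85,331),(345,317))):
    A,B=P(*a,47),P(*b,47); d=A-B; print(n,A,B,np.degrees(np.arctan2(-d[0],d[1])))
print("knife",P(318,478,57),P(293,255,57))
print("lid edge z~270?",P(55,65,265),P(422,42,265))
btn=np.array([469.15,-157.7])
for yaw in(2,3,4,5):
    c,s=np.cos(np.radians(yaw)),np.sin(np.radians(yaw)); R=np.array([[c,-s],[s,c]])
    o=btn-R@[-45,-117]; print(yaw,"origin from button",o, [np.round(R.T@(P(*q,70)[:2]-o),1) for q in((76,563),(481,537),(449,190))],np.round(R.T@(P(318,478,57)[:2]-o),1),np.round(R.T@(P(293,255,57)[:2]-o),1))
print(P(672,202,6),P(721,396,6))
```

```text
[398.61724744  45.14652536  70.        ] [ 415.55725625 -186.7219468    70.        ] [ 615.89321472 -171.61426364   70.        ]
len w 232.4864561194978 yaw 4.178531229475345
len d 200.90479921807577 yaw 4.312611598590281
rodF [468.18371081  33.78799752  47.        ] [ 478.93274295 -117.44970894   47.        ] 4.06539015055555
rodB [532.92467869  40.00327211  47.        ] [ 542.56177557 -113.96571104   47.        ] 3.581536962502712
knife [447.97518576 -95.69419589  57.        ] [578.23262655 -82.06680348  57.        ]
lid edge z~270? [649.6454044   61.49173897 265.        ] [ 662.3456482  -116.69186547  265.        ]
2 origin from button [510.0393461  -39.20079589] [array([-108.4,   88.2]), array([ -99.6, -144.1]), array([ 101.2, -136. ])] [-64.  -54.3] [ 66.7 -45.2]
3 origin from button [507.96502218 -38.5052264 ] [array([-104.8,   89.3]), array([-100. , -143.2]), array([ 100.8, -138.6])] [-62.9 -54. ] [ 67.9 -47.2]
4 origin from button [505.87887483 -37.8459648 ] [array([-101.2,   90.3]), array([-100.5, -142.2]), array([ 100.4, -141.1])] [-61.8 -53.7] [ 69.1 -49.2]
5 origin from button [503.78153951 -37.2232119 ] [array([-97.6,  91.2]), array([-100.9, -141.2]), array([ 100. , -143.7])] [-60.7 -53.4] [ 70.3 -51.2]
[ 618.05552059 -323.00486708    6.        ] [ 498.96355045 -349.39783474    6.        ]
```

The steriliser origin is at about (505.7, -37.8) with a yaw of about 4.1°. The tweezers' centre is at about (558.7, -336.2), lying along 12.4°. I'll start with a move inward, away from the cabinet.

>>> {"op": "arm_command", "data": {"gripper": [50,50,50,50,50], "dp": [[0,-1,0],[0,-1,0],[0,-1,0],[0.5,-1,0],[1,-1,0]], "twist": [1,1,0.3,0,0]}}

```text
time: 0.72
tool_pos: [213.9, -351.5, 189.4]
tcp_rot: [-3.141, 0.0, 0.214]
contact_force: [0.8, -0.2, -0.4]
grip_width: 50.9
finger_force: 0.0
```

```bash
cat >> h.py <<'E'
def go(x,y,z,yaw):
    """what is left to the goal: dp units in the tool's axes at goal yaw, twist units"""
    o=get_obs(); p=o["tool_pos"]; a=Ro.from_euler("z",yaw,degrees=True).as_matrix()@np.diag([1,-1,-1])
    w=(o["tcp_rot"][2]-np.radians(yaw)+np.pi)%(2*np.pi)-np.pi
    print("t",o["time"],"p",np.round(p,1),"yaw",np.degrees(o["tcp_rot"]).round(1),"F",np.round(o["contact_force"],1),"grip",round(o["grip_width"],1),round(o["finger_force"],1))
    print("dp",np.round(a.T@(np.array([x,y,z])-p)/25,2),"twist",round(np.degrees(w)/5,2))
E
python3 -c "
from h import *
go(558.7,-336.2,120,12.4)"
```

```text
t 0.725 p [ 213.9 -351.5  189.4] yaw [-180.     0.    12.3] F [ 0.8 -0.2 -0.4] grip 50.9 0.0
dp [13.6   2.36  2.78] twist -0.02
```

>>> {"op": "arm_command", "data": {"gripper": [50,50,50,50,50], "dp": [[1,0.2,0],[1,0.2,0],[1,0.2,0],[1,0.2,0],[1,0.2,0]], "twist": [0,0,0,0,0]}}

```text
time: 1.35
tool_pos: [342.4, -349.7, 189.3]
tcp_rot: [-3.141, 0.0, 0.216]
contact_force: [-0.9, -1.0, 0.0]
grip_width: 50.4
finger_force: 0.0
```

>>> {"op": "arm_command", "data": {"gripper": [50,50,50,50,50], "dp": [[1,0.2,0.2],[1,0.2,0.2],[1,0.2,0.3],[1,0.2,0.4],[1,0.2,0.5]], "twist": [0,0,0,0,0]}}

```text
time: 1.98
tool_pos: [469.9, -347.5, 149.0]
tcp_rot: [-3.141, 0.0, 0.216]
contact_force: [0.4, -1.4, -0.6]
grip_width: 50.1
finger_force: 0.0
```

>>> {"op": "arm_command", "data": {"gripper": [50,50,50,50,50], "dp": [[1,0.2,0.4],[1,0.1,0.4],[1,0,0.2],[0.5,0,0],[0,0,0]], "twist": [0,0,0,0,0]}}

```text
time: 2.6
tool_pos: [556.5, -335.9, 124.4]
tcp_rot: [-3.141, 0.0, 0.217]
contact_force: [0.1, 0.5, -0.1]
grip_width: 49.7
finger_force: 0.0
```

Run:
```python
from h import *
im=capture("top"); cv2.imwrite("pics/t2.png",cv2.resize(im[200:300,450:560,::-1],None,fx=5,fy=5))
im=capture("scene"); cv2.imwrite("pics/s2.png",cv2.resize(im[150:290,330:510,::-1],None,fx=4,fy=4))
go(558.7,-336.2,60,12.4)
```

```text
t 2.7 p [ 555.6 -336.4  124.8] yaw [180.    0.   12.4] F [-0.9 -0.4 -0.1] grip 50.2 0.0
dp [0.12 0.02 2.59] twist -0.01
```

View pics/s2.png

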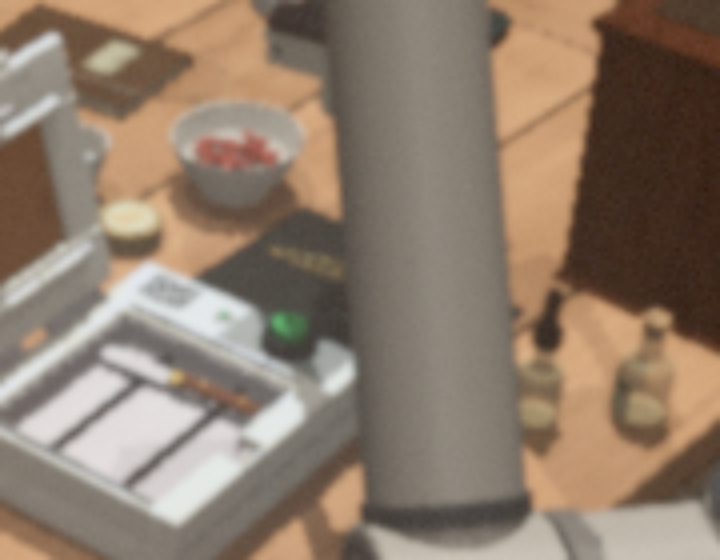

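The arm hides the tweezers in the scene view. The position estimate is still good enough for a 50 mm opening over 15 mm, so I'll descend.

>>> {"op": "arm_command", "data": {"gripper": [50,50,50,50,50], "dp": [[0.1,0,1],[0,0,1],[0,0,1],[0,0,0.9],[0,0,0]], "twist": [0,0,0,0,0]}}

```text
time: 3.32
tool_pos: [556.9, -335.4, 25.9]
tcp_rot: [-3.139, 0.002, 0.215]
contact_force: [-0.3, -0.1, 0.1]
grip_width: 49.7
finger_force: 0.0
```

```bash
python3 -c "
from h import *
go(558.7,-336.2,4.5,12.4)"
```

```text
t 3.325 p [ 556.9 -335.4   25.9] yaw [-1.799e+02  1.000e-01  1.230e+01] F [-0.3 -0.1  0.1] grip 49.7 0.0
dp [0.06 0.05 0.85] twist -0.01
```

>>> {"op": "arm_command", "data": {"gripper": [50,50,50,50,50], "dp": [[0.06,0,0.4],[0,0,0.3],[0,0,0.15],[0,0,0],[0,0,0]], "twist": [0,0,0,0,0]}}

```text
time: 3.95
tool_pos: [560.3, -335.5, 6.2]
tcp_rot: [3.141, -0.0, 0.216]
contact_force: [-0.3, 0.1, -0.8]
grip_width: 50.0
finger_force: 0.0
```

>>> {"op": "arm_command", "data": {"gripper": [40,30,24,18,12], "dp": [[0,0,0],[0,0,0],[0,0,0],[0,0,0],[0,0,0]], "twist": [0,0,0,0,0]}}

```text
time: 4.58
tool_pos: [560.2, -335.4, 5.9]
tcp_rot: [3.141, -0.0, 0.216]
contact_force: [0.4, -0.1, -1.6]
grip_width: 13.6
finger_force: 0.0
```

>>> {"op": "arm_command", "data": {"gripper": [8,5,5,5,5], "dp": [[0,0,0],[0,0,0],[0,0,0],[0,0,0],[0,0,0]], "twist": [0,0,0,0,0]}}

```text
time: 5.2
tool_pos: [560.1, -335.4, 5.9]
tcp_rot: [3.142, 0.0, 0.216]
contact_force: [-0.5, -0.3, -1.4]
grip_width: 5.0
finger_force: 0.0
```

Run:
```python
from h import *
im=capture("top"); cv2.imwrite("pics/t3.png",cv2.resize(im[190:320,420:580,::-1],None,fx=4.5,fy=4.5,interpolation=cv2.INTER_CUBIC))
go(558.7,-336.2,4.5,12.4)
```

```text
t 5.25 p [ 560.2 -335.4    5.9] yaw [180.   -0.   12.4] F [ 0.2 -0.   0.1] grip 5.0 0.0
dp [-0.06  0.02  0.06] twist -0.0
```

View pics/t3.png

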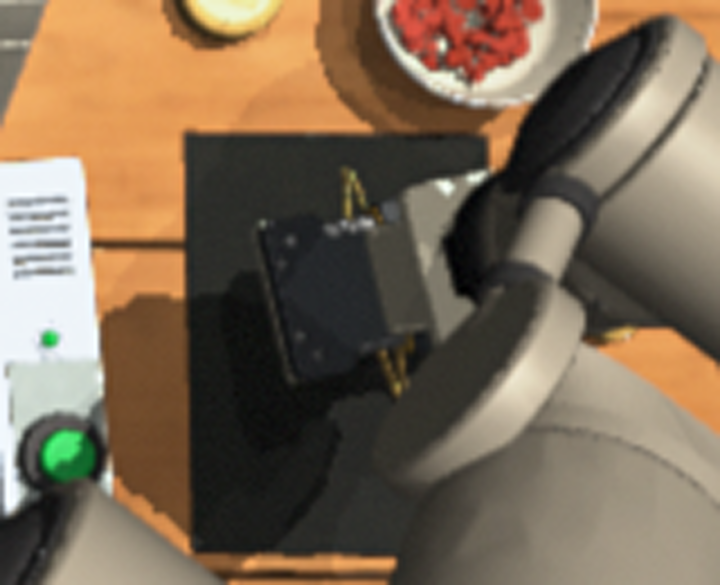

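The tweezers still lie under the gripper, with tips at crop (348,168) and (400,393), yet the fingers read no force. I'll check for a thin grip by closing fully.

>>> {"op": "arm_command", "data": {"gripper": [3,0,0,0,0], "dp": [[0,0,0],[0,0,0],[0,0,0],[0,0,0],[0,0,0]], "twist": [0,0,0,0,0]}}

```text
time: 5.88
tool_pos: [560.1, -335.4, 5.9]
tcp_rot: [3.142, -0.0, 0.216]
contact_force: [-1.2, -0.0, -0.0]
grip_width: 0.3
finger_force: 0.0
```

Run:
```python
from h import *
go(558.7,-336.2,4.5,12.4)
P=lambda x,y,z:ray("top",(420+(x+.5)/4.5-.5,190+(y+.5)/4.5-.5),z)
a,b=P(348,168,6),P(400,393,6); print(a,b,(a+b)/2)
# body's left end face corners (z 72): 
for q in((260,222),(292,382)): print(P(*q,72))
R=Ro.from_euler("z",12.4,degrees=True).as_matrix()
for s in(-37,37): print("expected",np.array([560,-335,72])+R@[s,95,0])
```

```text
t 5.875 p [ 560.1 -335.4    5.9] yaw [180.   -0.   12.4] F [-1.2 -0.  -0. ] grip 0.3 0.0
dp [-0.06  0.02  0.06] twist -0.0
[ 620.06276398 -324.16367433    6.        ] [ 503.33390216 -347.52737127    6.        ] [ 561.69833307 -335.8455228     6.        ]
[ 584.45189345 -257.97066006   72.        ]
[ 506.24397674 -271.59093605   72.        ]
expected [ 503.46326962 -250.16134066   72.        ]
expected [ 575.73701822 -234.27092645   72.        ]
```

Nothing is between the pads. The tips were probably too high at z 5.9, since the blades may be thin at the middle. I'll reopen, go down to about 3 mm and close again.

>>> {"op": "arm_command", "data": {"gripper": [20,40,50,50,50], "dp": [[0,0,0],[0,0,0],[0,0,0],[0,0,0],[0,0,0]], "twist": [0,0,0,0,0]}}

```text
time: 6.5
tool_pos: [560.2, -335.4, 5.9]
tcp_rot: [3.142, -0.0, 0.216]
contact_force: [0.4, 0.4, -0.3]
grip_width: 46.0
finger_force: 0.0
```

>>> {"op": "arm_command", "data": {"gripper": [50,50,50,50,50], "dp": [[0,0,0.06],[0,0,0.06],[0,0,0],[0,0,0],[0,0,0]], "twist": [0,0,0,0,0]}}

```text
time: 7.12
tool_pos: [560.2, -335.4, 2.9]
tcp_rot: [3.141, -0.0, 0.216]
contact_force: [-0.3, -0.4, -0.2]
grip_width: 50.0
finger_force: 0.0
```

>>> {"op": "arm_command", "data": {"gripper": [38,28,22,18,15], "dp": [[0,0,0],[0,0,0],[0,0,0],[0,0,0],[0,0,0]], "twist": [0,0,0,0,0]}}

```text
time: 7.75
tool_pos: [560.1, -335.4, 2.9]
tcp_rot: [3.142, 0.0, 0.216]
contact_force: [0.6, 1.0, -0.2]
grip_width: 15.8
finger_force: 0.0
```

>>> {"op": "arm_command", "data": {"gripper": [12,10,8,8,8], "dp": [[0,0,0],[0,0,0],[0,0,0],[0,0,0],[0,0,0]], "twist": [0,0,0,0,0]}}

```text
time: 8.38
tool_pos: [560.1, -335.4, 2.9]
tcp_rot: [3.141, -0.0, 0.216]
contact_force: [0.0, 0.4, -0.1]
grip_width: 7.8
finger_force: 0.0
```

Run:
```python
from h import *
im=cv2.imread("pics/scene0.png"); 
print("pred tw tips",proj("scene",(619,-323.5,6)),proj("scene",(501,-348.5,6)),"btn",proj("scene",(469.15,-157.7,92)))
hsv=cv2.cvtColor(im,cv2.COLOR_BGR2HSV);H,S,V=[hsv[...,i].astype(int) for i in range(3)]
g=(H>45)&(H<80)&(S>120); g[:225]=0;g[250:]=0;g[:,:380]=0;g[:,420:]=0
print("btn seen",blob(g)[0])
o=get_obs();print("tcp in top",proj("top",o["tool_pos"]),o["joint_positions"])
a=cv2.resize(im[190:260,370:460],None,fx=8,fy=8); b=capture("scene")[130:260,370:540,::-1]; b=cv2.resize(b,None,fx=4,fy=4)
for q in((619,-323.5,6),(501,-348.5,6)):
    u=(proj("scene",q)-[370,190]+.5)*8; cv2.drawMarker(a,tuple(int(v) for v in u),(0,0,255),0,14)
cv2.imwrite("pics/a4.png",a)
```

```text
pred tw tips [397.31033787 210.02347471] [431.492901   221.13922229] btn [403.03842079 228.77496566]Traceback (most recent call last):
  File "<stdin>", line 6, in <module>
  File "h.py", line 11, in blob
    n,l,s,c=cv2.connectedComponentsWithStats(m.astype(np.uint8)); i=1+np.argmax(s[1:,4]); return c[i],s[i],l==i
                                                                      ~~~~~~~~~^^^^^^^^^
    return _wrapfunc(a, 'argmax', axis=axis, out=out, **kwds)
    return bound(*args, **kwds)
ValueError: attempt to get argmax of an empty sequence
```

Run:
```python
from h import *
im=cv2.imread("pics/scene0.png"); 
hsv=cv2.cvtColor(im,cv2.COLOR_BGR2HSV);H,S,V=[hsv[...,i].astype(int) for i in range(3)]
g=(H>40)&(H<85)&(S>80)&(V>60); g[:220]=0;g[245:]=0;g[:,:385]=0;g[:,420:]=0
if g.any(): print("btn seen",blob(g)[:2])
a=cv2.resize(im[185:260,370:460],None,fx=8,fy=8)
for q in((619,-323.5,6),(501,-348.5,6),(469.15,-157.7,92)):
    u=(proj("scene",q)-[370,185]+.5)*8; cv2.drawMarker(a,tuple(int(v) for v in u),(0,0,255),0,14)
cv2.imwrite("pics/a4.png",a)
```

```text
btn seen (array([402.17391304, 230.5       ]), array([398, 228,   9,   6,  46], dtype=int32))
```

View pics/a4.png

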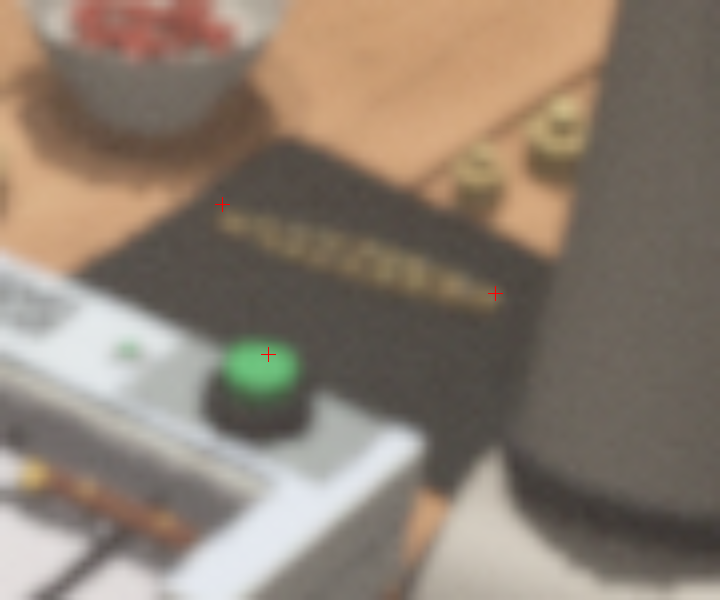

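Both cameras agree on the tweezers to within about 4 mm. I'll close, lift a little and look at what happened.

>>> {"op": "arm_command", "data": {"gripper": [4,0,0,0,0], "dp": [[0,0,0],[0,0,0],[0,0,0],[0,0,0],[0,0,0]], "twist": [0,0,0,0,0]}}

```text
time: 9.0
tool_pos: [560.1, -335.4, 2.9]
tcp_rot: [3.141, 0.0, 0.216]
contact_force: [0.5, -0.3, -0.6]
grip_width: 0.1
finger_force: 0.0
```

>>> {"op": "arm_command", "data": {"gripper": [0,0,0,0,0], "dp": [[0,0,-0.2],[0,0,-0.6],[0,0,-1],[0,0,-1],[0,0,-1]], "twist": [0,0,0,0,0]}}

```text
time: 9.62
tool_pos: [560.4, -335.5, 100.1]
tcp_rot: [3.14, -0.001, 0.216]
contact_force: [-0.5, 0.9, 0.1]
grip_width: 0.2
finger_force: 0.0
```

>>> {"op": "arm_command", "data": {"gripper": [0,0,0,0,0], "dp": [[-1,-1,-0.5],[-1,-1,0],[-1,-1,0],[-1,-1,0],[-1,-1,0]], "twist": [0,0,0,0,0]}}

```text
time: 10.25
tool_pos: [410.7, -239.7, 111.6]
tcp_rot: [3.14, -0.001, 0.216]
contact_force: [-0.1, -0.3, 0.2]
grip_width: 0.2
finger_force: 0.0
```

Run:
```python
from h import *
im=capture("top"); cv2.imwrite("pics/t5.png",cv2.resize(im[190:330,400:580,::-1],None,fx=4.2,fy=4.2,interpolation=cv2.INTER_CUBIC))
go(558.7,-336.2,4.5,12.4)
```

```text
t 10.3 p [ 406.8 -236.6  111.1] yaw [-1.799e+02  1.000e-01  1.240e+01] F [-3.1  3.  -1. ] grip 0.3 0.0
dp [5.08 5.19 4.26] twist 0.0
```

View pics/t5.png

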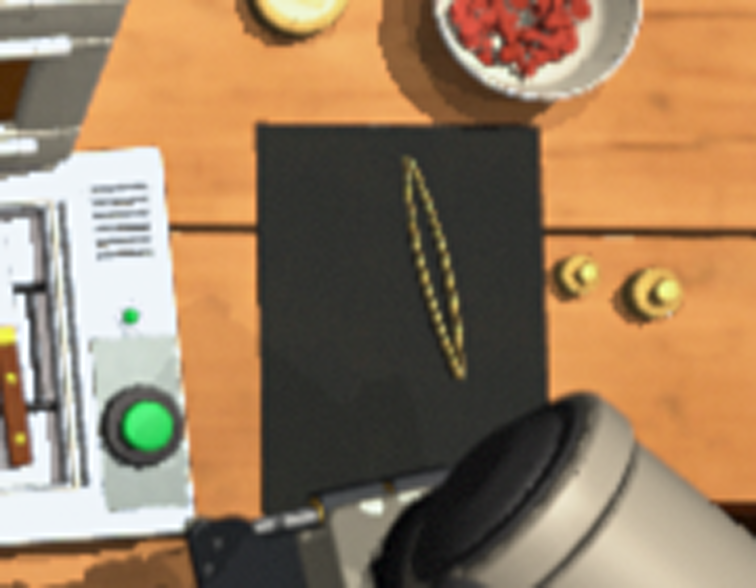

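The tweezers haven't moved: tips at crop (407,157) and (462,377). To check the fingers' true position, I'll move to a clear spot and compare images with the fingers closed and open.

>>> {"op": "arm_command", "data": {"gripper": [0,0,0,0,0], "dp": [[0.2,-1,-0.8],[0.4,-1,-0.8],[0.5,-1,-0.8],[0.5,-1,-0.8],[0.5,-1,-0.4]], "twist": [0,0,0,0,0]}}

```text
time: 10.92
tool_pos: [436.6, -106.1, 202.7]
tcp_rot: [3.139, -0.003, 0.216]
contact_force: [1.0, -0.1, 0.2]
grip_width: 0.3
finger_force: 0.0
```

>>> {"op": "arm_command", "data": {"gripper": [0,0,0,0,0], "dp": [[0,-1,0],[0,-1,0],[0,-1,0],[0,0,0],[0,0,0]], "twist": [0,0,0,0,0]}}

```text
time: 11.55
tool_pos: [420.1, -34.0, 201.0]
tcp_rot: [3.141, -0.001, 0.216]
contact_force: [0.4, -0.3, -1.0]
grip_width: 0.1
finger_force: 0.0
```

Run:
```python
from h import *
for n in("scene","top"): np.save(f"pics/{n}_closed.npy",capture(n))
go(420,-30,200,12.4)
```

```text
t 11.65 p [420.  -34.2 200.6] yaw [180.   -0.   12.3] F [ 0.3 -0.2 -0.7] grip 0.6 0.0
dp [ 0.04 -0.16  0.03] twist -0.01
```

>>> {"op": "arm_command", "data": {"gripper": [20,40,60,60,60], "dp": [[0,0,0],[0,0,0],[0,0,0],[0,0,0],[0,0,0]], "twist": [0,0,0,0,0]}}

```text
time: 12.28
tool_pos: [419.7, -33.4, 200.4]
tcp_rot: [3.141, 0.0, 0.216]
contact_force: [0.8, -0.3, 0.1]
grip_width: 45.8
finger_force: 0.0
```

Run:
```python
from h import *
im={}
for n in("scene","top"):
    b=capture(n); a=np.load(f"pics/{n}_closed.npy"); im[n]=b
    d=cv2.absdiff(a,b).max(2)>40
    d=cv2.morphologyEx(d.astype(np.uint8),cv2.MORPH_OPEN,np.ones((2,2)))
    k,l,s,c=cv2.connectedComponentsWithStats(d)
    print(n,[(list(map(int,s[i])),c[i].round(1)) for i in range(1,k) if s[i,4]>15])
    o=get_obs(); p=np.array(o["tool_pos"]); R=Ro.from_euler("xyz",o["tcp_rot"]).as_matrix()
    for q in((0,0,0),(0,30,0),(0,-30,0),(0,0,-66),(0,95,-66),(0,-95,-66)): print(q,proj(n,p+R@q).round(1))
u=proj("scene",p).astype(int)
x0,y0=max(u[0]-90,0),max(u[1]-90,0)
c=cv2.resize(im["scene"][y0:y0+140,x0:x0+180,::-1],None,fx=4,fy=4)
for q in((0,0,0),(0,30,0),(0,-30,0)):
    v=(proj("scene",p+R@q)-[x0,y0]+.5)*4; cv2.drawMarker(c,tuple(int(t) for t in v),(0,0,255),0,12)
cv2.imwrite("pics/s6.png",c); print(x0,y0); go(420,-30,200,12.4)
```

```text
scene [([406, 177, 11, 11, 56], array([411.3, 181.3])), ([403, 188, 7, 8, 34], array([405.6, 191.1])), ([381, 210, 7, 8, 41], array([383.5, 213.3])), ([389, 297, 13, 8, 67], array([395.3, 300.3]))]
(0, 0, 0) [390.5 222.9]
(0, 30, 0) [395.7 217.3]
(0, -30, 0) [385.1 228.7]
(0, 0, -66) [391.8 201.6]
(0, 95, -66) [408.4 184.5]
(0, -95, -66) [373.7 220.1]
top [([354, 305, 10, 9, 58], array([357.9, 308.6])), ([325, 327, 9, 4, 30], array([329.2, 328.6])), ([311, 329, 11, 6, 35], array([316.1, 331.6]))]
(0, 0, 0) [382.2 316.5]
(0, 30, 0) [397.5 313.2]
(0, -30, 0) [367.  319.7]
(0, 0, -66) [386.2 318.4]
(0, 95, -66) [437.9 307.4]
(0, -95, -66) [334.4 329.4]
300 132
t 12.375 p [419.6 -33.4 200.4] yaw [180.    0.   12.4] F [0.4 0.1 0.1] grip 53.8 0.0
dp [ 0.04 -0.13  0.01] twist -0.0
```

View pics/s6.png

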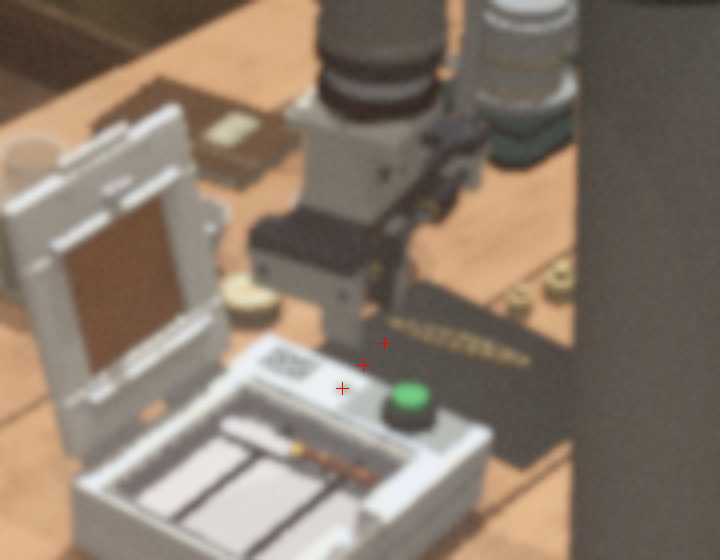

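The scene crop shows the tips ending well above the predicted TCP, at crop (343,342) against (343,388). The fingers therefore end roughly 33 mm higher than the reported TCP. I'll go back and descend until they actually touch.

>>> {"op": "arm_command", "data": {"gripper": [50,50,50,50,50], "dp": [[0,1,0],[0,1,0],[0,1,0],[0,1,0],[0.2,1,0]], "twist": [0,0,0,0,0]}}

```text
time: 13.0
tool_pos: [451.4, -155.3, 200.4]
tcp_rot: [3.142, 0.0, 0.216]
contact_force: [-0.0, -0.7, -0.1]
grip_width: 50.0
finger_force: 0.0
```

>>> {"op": "arm_command", "data": {"gripper": [50,50,50,50,50], "dp": [[0.5,1,0],[0.5,1,0],[0.5,1,0.2],[0.5,1,0.5],[0.5,1,0.8]], "twist": [0,0,0,0,0]}}

```text
time: 13.62
tool_pos: [540.1, -264.1, 162.9]
tcp_rot: [3.14, -0.001, 0.216]
contact_force: [0.5, -0.0, 0.2]
grip_width: 50.2
finger_force: 0.0
```

>>> {"op": "arm_command", "data": {"gripper": [50,50,50,50,50], "dp": [[0.2,1,1],[0,1,1],[0,1,1],[0,0,1],[0,0,0.5]], "twist": [0,0,0,0,0]}}

```text
time: 14.25
tool_pos: [559.4, -335.0, 48.4]
tcp_rot: [-3.139, 0.002, 0.216]
contact_force: [-1.0, -0.7, 0.4]
grip_width: 50.1
finger_force: 0.0
```

```bash
python3 -c "
from h import *
go(559.5,-336,0,12.4)"
```

```text
t 14.25 p [ 559.4 -335.    48.4] yaw [-1.799e+02  1.000e-01  1.240e+01] F [-1.  -0.7  0.4] grip 50.1 0.0
dp [-0.    0.04  1.94] twist -0.01
```

>>> {"op": "arm_command", "data": {"gripper": [50,50,50,50,50], "dp": [[0,0,0.8],[0,0,0.8],[0,0,0.5],[0,0,0.2],[0,0,0]], "twist": [0,0,0,0,0]}}

```text
time: 14.88
tool_pos: [560.4, -335.4, -6.8]
tcp_rot: [3.141, -0.0, 0.216]
contact_force: [-0.7, 0.8, 0.2]
grip_width: 50.2
finger_force: 0.0
```

>>> {"op": "arm_command", "data": {"gripper": [50,50,50,50,50], "dp": [[0,0,0.1],[0,0,0.1],[0,0,0.1],[0,0,0],[0,0,0]], "twist": [0,0,0,0,0]}}

```text
time: 15.5
tool_pos: [560.2, -335.4, -14.6]
tcp_rot: [3.142, -0.0, 0.216]
contact_force: [-0.3, 0.1, -0.4]
grip_width: 50.0
finger_force: 0.0
```

>>> {"op": "arm_command", "data": {"gripper": [50,50,50,50,50], "dp": [[0,0,0.08],[0,0,0.08],[0,0,0],[0,0,0],[0,0,0]], "twist": [0,0,0,0,0]}}

```text
time: 16.12
tool_pos: [560.2, -335.4, -18.5]
tcp_rot: [3.141, -0.0, 0.216]
contact_force: [-0.1, 0.5, -0.4]
grip_width: 50.1
finger_force: 0.0
```

The TCP now reads -18.5 with no contact, which confirms the offset. I'll continue in small steps.

>>> {"op": "arm_command", "data": {"gripper": [50,50,50,50,50], "dp": [[0,0,0.08],[0,0,0.08],[0,0,0],[0,0,0],[0,0,0]], "twist": [0,0,0,0,0]}}

```text
time: 16.75
tool_pos: [560.2, -335.4, -22.6]
tcp_rot: [3.141, -0.0, 0.216]
contact_force: [-0.1, -0.2, 0.8]
grip_width: 49.9
finger_force: 0.0
```

>>> {"op": "arm_command", "data": {"gripper": [50,50,50,50,50], "dp": [[0,0,0.06],[0,0,0.06],[0,0,0],[0,0,0],[0,0,0]], "twist": [0,0,0,0,0]}}

```text
time: 17.38
tool_pos: [560.2, -335.4, -25.6]
tcp_rot: [3.141, -0.0, 0.216]
contact_force: [0.4, -0.5, -0.2]
grip_width: 49.9
finger_force: 0.0
```

>>> {"op": "arm_command", "data": {"gripper": [50,50,50,50,50], "dp": [[0,0,0.06],[0,0,0.06],[0,0,0],[0,0,0],[0,0,0]], "twist": [0,0,0,0,0]}}

```text
time: 18.0
tool_pos: [560.2, -335.4, -28.6]
tcp_rot: [3.141, -0.0, 0.216]
contact_force: [-0.3, 0.0, -0.1]
grip_width: 50.1
finger_force: 0.0
```

>>> {"op": "arm_command", "data": {"gripper": [50,50,50,50,50], "dp": [[0,0,0.05],[0,0,0.05],[0,0,0],[0,0,0],[0,0,0]], "twist": [0,0,0,0,0]}}

```text
time: 18.62
tool_pos: [560.2, -335.4, -31.1]
tcp_rot: [3.141, -0.0, 0.216]
contact_force: [0.9, 0.1, 0.2]
grip_width: 50.0
finger_force: 0.0
```

>>> {"op": "arm_command", "data": {"gripper": [30,18,12,8,5], "dp": [[0,0,0],[0,0,0],[0,0,0],[0,0,0],[0,0,0]], "twist": [0,0,0,0,0]}}

```text
time: 19.25
tool_pos: [560.1, -335.4, -31.1]
tcp_rot: [3.141, 0.0, 0.216]
contact_force: [0.3, -0.5, 1.1]
grip_width: 13.7
finger_force: 29.9
```

Gripped at 13.7 mm with 30 N. To get a fuller hold I'll reopen slightly, go about 3 mm deeper, and regrip.

>>> {"op": "arm_command", "data": {"gripper": [28,28,28,28,28], "dp": [[0,0,0],[0,0,0],[0,0,0.05],[0,0,0.06],[0,0,0]], "twist": [0,0,0,0,0]}}

```text
time: 19.88
tool_pos: [560.0, -335.2, -34.1]
tcp_rot: [-3.141, 0.0, 0.216]
contact_force: [-0.3, -0.2, 0.6]
grip_width: 27.7
finger_force: 0.0
```

>>> {"op": "arm_command", "data": {"gripper": [16,10,5,5,5], "dp": [[0,0,0],[0,0,0],[0,0,0],[0,0,0],[0,0,0]], "twist": [0,0,0,0,0]}}

```text
time: 20.5
tool_pos: [560.2, -335.4, -33.8]
tcp_rot: [3.141, -0.0, 0.216]
contact_force: [0.6, -0.2, -0.2]
grip_width: 14.2
finger_force: 30.0
```

A good grip at 14.2 mm and 30 N. Lifting and turning.

>>> {"op": "arm_command", "data": {"gripper": [5,5,5,5,5], "dp": [[0,0,-0.3],[0,0,-0.8],[0,0,-1],[0,0,-1],[0,0,-1]], "twist": [0,0,0,0.6,0.6]}}

```text
time: 21.12
tool_pos: [560.5, -335.6, 71.3]
tcp_rot: [3.14, -0.001, 0.11]
contact_force: [-0.2, -0.8, -0.1]
grip_width: 14.3
finger_force: 30.0
```

>>> {"op": "arm_command", "data": {"gripper": [5,5,5,5,5], "dp": [[0,-0.4,-1],[0,-0.7,-1],[0,-1,-0.6],[-0.2,-1,0],[-0.2,-1,0]], "twist": [0.46,0,0,0,0]}}

```text
time: 21.75
tool_pos: [542.1, -232.1, 134.5]
tcp_rot: [3.141, -0.001, 0.072]
contact_force: [-0.2, 0.2, -0.8]
grip_width: 14.3
finger_force: 30.0
```

>>> {"op": "arm_command", "data": {"gripper": [5,5,5,5,5], "dp": [[-0.2,-1,0],[-0.2,-1,0],[-0.2,-1,0],[-0.2,-1,0],[-0.1,-1,0]], "twist": [0,0,0,0,0]}}

```text
time: 22.38
tool_pos: [510.5, -109.1, 134.0]
tcp_rot: [3.142, -0.0, 0.071]
contact_force: [0.3, 0.3, -1.2]
grip_width: 14.6
finger_force: 30.0
```

```bash
python3 -c "
from h import *
go(504.3,-17.9,14.5,4.1)"
```

```text
t 22.375 p [ 510.5 -109.1  134. ] yaw [180.   -0.    4.1] F [ 0.3  0.3 -1.2] grip 14.6 30.0
dp [ 0.01 -3.66  4.78] twist -0.0
```

>>> {"op": "arm_command", "data": {"gripper": [5,5,5,5,5], "dp": [[0,-1,0],[0,-1,0],[0,-1,0],[0,-0.5,0.4],[0,0,0.6]], "twist": [0,0,0,0,0]}}

```text
time: 23.0
tool_pos: [504.8, -22.7, 108.1]
tcp_rot: [3.141, -0.001, 0.073]
contact_force: [-0.0, -0.6, -1.1]
grip_width: 14.2
finger_force: 30.0
```

>>> {"op": "arm_command", "data": {"gripper": [5,5,5,5,5], "dp": [[0,0,1],[0,0,1],[0,0,0.5],[0,0,0],[0,0,0]], "twist": [0,0,0,0,0]}}

```text
time: 23.62
tool_pos: [505.5, -23.9, 46.7]
tcp_rot: [3.141, -0.001, 0.071]
contact_force: [0.8, -0.5, 0.9]
grip_width: 14.5
finger_force: 30.0
```

Run:
```python
from h import *
im=capture("scene"); u=proj("scene",(504,-18,50)).astype(int); print(u)
cv2.imwrite("pics/s8.png",cv2.resize(im[u[1]-70:u[1]+60,u[0]-90:u[0]+90,::-1],None,fx=4.4,fy=4.4,interpolation=cv2.INTER_CUBIC))
go(504.3,-17.9,14.5,4.1)
```

```text
[360 257]
t 23.675 p [505.6 -23.8  46.9] yaw [ 1.8e+02 -1.0e-01  4.1e+00] F [0.7 0.  0.8] grip 14.3 30.0
dp [-0.03 -0.24  1.29] twist -0.01
```

View pics/s8.png

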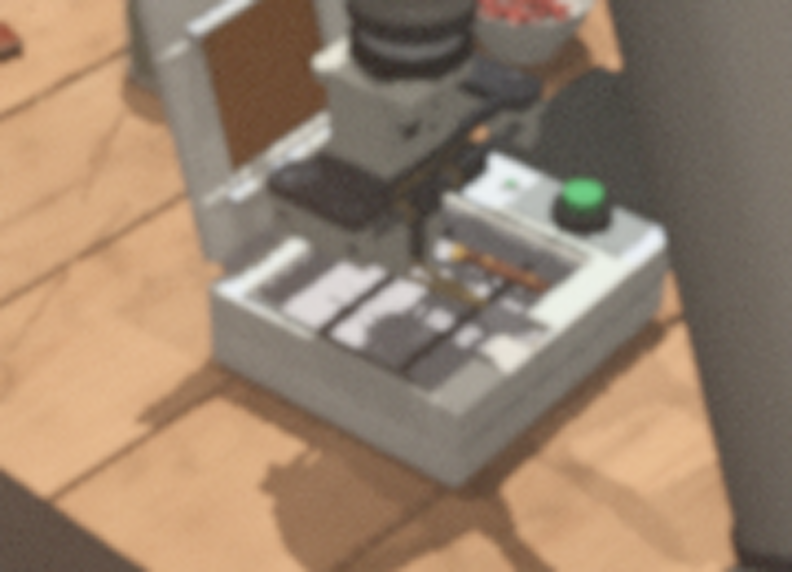

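The scene view shows the tweezers held level in the chamber, visible at crop (450,285), clear of the knife. Next: a 6 mm sideways correction and a slow descent.

>>> {"op": "arm_command", "data": {"gripper": [5,5,5,5,5], "dp": [[0,-0.2,0.4],[0,0,0.4],[0,0,0.25],[0,0,0],[0,0,0]], "twist": [0,0,0,0,0]}}

```text
time: 24.3
tool_pos: [504.7, -18.6, 19.9]
tcp_rot: [3.141, -0.0, 0.071]
contact_force: [0.3, -0.1, -0.0]
grip_width: 14.2
finger_force: 30.0
```

>>> {"op": "arm_command", "data": {"gripper": [5,5,5,5,5], "dp": [[0,0,0.06],[0,0,0.06],[0,0,0],[0,0,0],[0,0,0]], "twist": [0,0,0,0,0]}}

```text
time: 24.92
tool_pos: [504.6, -18.5, 16.9]
tcp_rot: [3.141, -0.0, 0.071]
contact_force: [-0.5, 1.1, -0.2]
grip_width: 14.1
finger_force: 30.0
```

>>> {"op": "arm_command", "data": {"gripper": [5,5,5,5,5], "dp": [[0,0,0.04],[0,0,0.04],[0,0,0],[0,0,0],[0,0,0]], "twist": [0,0,0,0,0]}}

```text
time: 25.55
tool_pos: [504.6, -18.5, 14.9]
tcp_rot: [3.141, -0.0, 0.071]
contact_force: [0.0, -0.1, 0.6]
grip_width: 14.3
finger_force: 30.0
```

>>> {"op": "arm_command", "data": {"gripper": [5,5,5,5,5], "dp": [[0,0,0.03],[0,0,0],[0,0,0],[0,0,0],[0,0,0]], "twist": [0,0,0,0,0]}}

```text
time: 26.18
tool_pos: [504.6, -18.5, 14.1]
tcp_rot: [3.141, -0.0, 0.071]
contact_force: [1.0, -1.0, -1.1]
grip_width: 14.2
finger_force: 30.0
```

>>> {"op": "arm_command", "data": {"gripper": [5,5,5,5,5], "dp": [[0,0,0.03],[0,0,0.03],[0,0,0],[0,0,0],[0,0,0]], "twist": [0,0,0,0,0]}}

```text
time: 26.8
tool_pos: [504.7, -18.6, 13.1]
tcp_rot: [3.141, -0.001, 0.071]
contact_force: [-1.3, 0.1, 6.4]
grip_width: 14.5
finger_force: 30.0
```

Contact of 6 N on the rests. I'll release gently and withdraw.

>>> {"op": "arm_command", "data": {"gripper": [16,20,26,32,34], "dp": [[0,0,-0.02],[0,0,0],[0,0,0],[0,0,0],[0,0,0]], "twist": [0,0,0,0,0]}}

```text
time: 27.42
tool_pos: [504.6, -18.5, 13.0]
tcp_rot: [3.142, 0.0, 0.071]
contact_force: [-0.1, -0.6, 0.0]
grip_width: 33.3
finger_force: 0.0
```

>>> {"op": "arm_command", "data": {"gripper": [34,34,34,34,34], "dp": [[0,0,-0.3],[0,0,-0.7],[0,0,-1],[0,0,-1],[0,0,-1]], "twist": [0,0,0,0,0]}}

```text
time: 28.05
tool_pos: [504.5, -18.5, 114.5]
tcp_rot: [3.141, -0.0, 0.071]
contact_force: [-0.2, -0.8, 0.6]
grip_width: 34.0
finger_force: 0.0
```

>>> {"op": "arm_command", "data": {"gripper": [0,0,0,0,0], "dp": [[0,0,-1],[-1,0,-1],[-1,0,-1],[-1,0,-1],[-1,0,-1]], "twist": [0,0,0,0,0]}}

```text
time: 28.68
tool_pos: [403.8, -25.6, 239.4]
tcp_rot: [3.141, -0.001, 0.071]
contact_force: [-0.5, -0.9, -0.4]
grip_width: 0.8
finger_force: 0.0
```

Run:
```python
from h import *
R=Ro.from_euler("z",4.1,degrees=True).as_matrix(); O=np.array([505.7,-37.8,0])
go(504.3,-17.9,250,4.1)
im=capture("top")
cv2.imwrite("pics/t9.png",cv2.resize(im[170:350,310:470,::-1],None,fx=3.3,fy=3.3,interpolation=cv2.INTER_CUBIC))
hsv=cv2.cvtColor(im,cv2.COLOR_RGB2HSV);H,S,V=[hsv[...,i].astype(int) for i in range(3)]
m=(H>14)&(H<32)&(S>70)&(V>50)
pts=[]
for y in range(235,325):
  for x in range(335,430):
    if m[y,x]:
        q=R.T@(ray("top",(x,y),56)-O)
        if -30<q[1]<72 and abs(q[0])<74: pts.append(q[:2])
pts=np.array(pts); print(len(pts)); 
if len(pts): print(pts.min(0),pts.max(0),np.median(pts,0))
# lid edge: corners px from the first crop -> solve the angle: edge at 200 from hinge
for q in((55,65),(422,42)):
    u=(320+q[0]/3.8,175+q[1]/3.8); K,p,Rc=cam("top"); d=Rc@np.linalg.inv(K)@np.array([*u,1.])
    a=R.T@(p-O); b=R.T@d
    ts=np.linspace(.6,1.2,20001)*1177/abs(b[2])
    P=a+ts[:,None]*b; i=np.argmin(abs(np.hypot(P[:,0]-97,P[:,2]-77)-200)+1e3*(P[:,2]<150)); print("lid",P[i],np.arctan2(P[i,2]-77,97-P[i,0]))
```

```text
t 28.675 p [403.8 -25.6 239.4] yaw [180.   -0.    4.1] F [-0.5 -0.9 -0.4] grip 0.8 0.0
dp [ 4.03 -0.02 -0.42] twist -0.0
22
[-53.90976704  13.36375202] [32.87024801 26.9684848 ] [-31.94216414  23.25625244]
lid [148.93578942  88.24985524 270.12977922] 1.8334980312542677
lid [148.85748611 -89.35771308 270.16508922] 1.8330741088427354
```

View pics/t9.png

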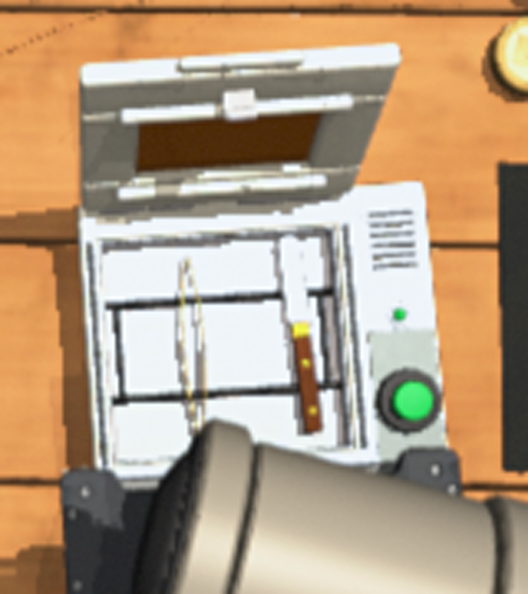

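The top crop shows the tweezers lying across both rods: tips at (186,260) and about (198,430), beside the knife. The lid stands at about 1.83 rad. I'll raise the arm and go over the lid with closed fingers, to pull it from behind.

>>> {"op": "arm_command", "data": {"gripper": [0,0,0,0,0], "dp": [[0,0.3,-1],[0,0.3,-1],[0.3,0.2,-1],[0.6,0,-0.4],[1,0,0]], "twist": [0,0,0,0,0]}}

```text
time: 29.35
tool_pos: [454.4, -42.3, 324.5]
tcp_rot: [3.141, -0.003, 0.071]
contact_force: [0.6, -1.2, -0.4]
grip_width: 0.7
finger_force: 0.0
```

```bash
cat >> h.py <<'E'
def st():
    """TCP in the steriliser's frame"""
    o=get_obs(); q=Ro.from_euler("z",-4.1,degrees=True).apply(np.array(o["tool_pos"])-[505.7,-37.8,0])
    print("t",o["time"],"st",q.round(1),"rot",np.degrees(o["tcp_rot"]).round(1),"F",np.round(o["contact_force"],1))
E
python3 -c "
from h import *
st()"
```

```text
t 29.35 st [-51.5  -0.9 324.5] rot [179.9  -0.2   4. ] F [ 0.6 -1.2 -0.4]
```

>>> {"op": "arm_command", "data": {"gripper": [0,0,0,0,0], "dp": [[1,0,0],[1,0,0],[1,0,0],[1,0,0],[1,0,0]], "twist": [0,0,0,0,0]}}

```text
time: 29.98
tool_pos: [579.2, -33.1, 323.0]
tcp_rot: [3.142, -0.0, 0.071]
contact_force: [-0.3, -0.2, 0.3]
grip_width: 0.4
finger_force: 0.0
```

>>> {"op": "arm_command", "data": {"gripper": [0,0,0,0,0], "dp": [[1,0,0],[1,0,0],[1,0,0],[0.9,0,0],[0.4,0,0]], "twist": [0,0,0,0,0]}}

```text
time: 30.6
tool_pos: [686.5, -25.4, 322.0]
tcp_rot: [-3.141, 0.001, 0.071]
contact_force: [-0.3, -0.4, 0.5]
grip_width: 0.3
finger_force: 0.0
```

>>> {"op": "arm_command", "data": {"gripper": [0,0,0,0,0], "dp": [[0.2,0,0],[0,0,0],[0,0,0],[0,0,0],[0,0,0]], "twist": [0,0,0,0,0]}}

```text
time: 31.22
tool_pos: [690.3, -25.3, 323.5]
tcp_rot: [3.141, -0.0, 0.071]
contact_force: [-0.1, 0.2, -0.7]
grip_width: 0.4
finger_force: 0.0
```

```bash
python3 -c "
from h import *
st()"
```

```text
t 31.225 st [185.   -0.8 323.5] rot [180.   -0.    4.1] F [-0.1  0.2 -0.7]
```

>>> {"op": "arm_command", "data": {"gripper": [0,0,0,0,0], "dp": [[0,0,1],[0,0,1],[0,0,1],[0,0,0.6],[0,0,0.25]], "twist": [0,0,0,0,0]}}

```text
time: 31.85
tool_pos: [690.3, -25.3, 226.3]
tcp_rot: [-3.142, 0.001, 0.071]
contact_force: [-0.3, -0.2, -0.6]
grip_width: 0.3
finger_force: 0.0
```

>>> {"op": "arm_command", "data": {"gripper": [0,0,0,0,0], "dp": [[-0.3,0,0],[-0.3,0,0],[-0.2,0,0],[-0.2,0,0],[-0.2,0,0]], "twist": [0,0,0,0,0]}}

```text
time: 32.48
tool_pos: [660.7, -27.5, 227.6]
tcp_rot: [3.141, -0.002, 0.071]
contact_force: [3.0, 0.7, 2.7]
grip_width: 0.3
finger_force: 1.4
```

```bash
python3 -c "
from h import *
st()"
```

```text
t 32.475 st [155.4  -0.8 227.6] rot [ 1.8e+02 -1.0e-01  4.1e+00] F [3.  0.7 2.7]
```

The fingers touched the lid at TCP x of about 155 (steriliser frame) with 3 N. From here I follow the lid's arc.

>>> {"op": "arm_command", "data": {"gripper": [0,0,0,0,0], "dp": [[-0.5,0,-0.1],[-0.5,0,-0.1],[-0.6,0,0],[-0.7,0,0],[-0.7,0,0]], "twist": [0,0,0,0,0]}}

```text
time: 33.1
tool_pos: [584.7, -32.8, 231.3]
tcp_rot: [-3.141, 0.001, 0.071]
contact_force: [2.3, -0.1, -0.8]
grip_width: 0.6
finger_force: 0.9
```

```bash
python3 -c "
from h import *
st()"
```

```text
t 33.1 st [ 79.2  -0.6 231.3] rot [-1.8e+02  1.0e-01  4.1e+00] F [ 2.3 -0.1 -0.8]
```

>>> {"op": "arm_command", "data": {"gripper": [0,0,0,0,0], "dp": [[-0.6,0,0.1],[-0.6,0,0.15],[-0.6,0,0.2],[-0.55,0,0.25],[-0.5,0,0.25]], "twist": [0,0,0,0,0]}}

```text
time: 33.72
tool_pos: [513.6, -37.8, 207.7]
tcp_rot: [-3.142, 0.001, 0.071]
contact_force: [0.8, -0.8, -0.1]
grip_width: 0.8
finger_force: 0.6
```

```bash
python3 -c "
from h import *
st()"
```

```text
t 33.725 st [  7.9  -0.6 207.7] rot [-1.8e+02  1.0e-01  4.1e+00] F [ 0.8 -0.8 -0.1]
```

>>> {"op": "arm_command", "data": {"gripper": [0,0,0,0,0], "dp": [[-0.5,0,0.4],[-0.5,0,0.4],[-0.47,0,0.44],[-0.45,0,0.48],[-0.42,0,0.5]], "twist": [0,0,0,0,0]}}

```text
time: 34.35
tool_pos: [455.1, -42.0, 152.1]
tcp_rot: [3.142, 0.001, 0.071]
contact_force: [-0.3, -1.2, 0.2]
grip_width: 0.3
finger_force: 0.4
```

Run:
```python
from h import *
st()
for n in("top","scene"): cv2.imwrite(f"pics/lid_{n}.png",capture(n)[:,:,::-1])
# lid amber window colour seen in scene view: rough centre, compare with prediction per angle
im=cv2.imread("pics/lid_scene.png"); hsv=cv2.cvtColor(im,cv2.COLOR_BGR2HSV);H,S,V=[hsv[...,i].astype(int) for i in range(3)]
R=Ro.from_euler("z",4.1,degrees=True); O=np.array([505.7,-37.8,0])
for t in(.5,.6,.7,.8,.9,1.0):
    # lid front-left corner (y=+90, r=200), mid plane
    P=[R.apply([97-200*np.cos(t),90,77+200*np.sin(t)])+O, R.apply([97-100*np.cos(t)+7*np.sin(t),95,77+100*np.sin(t)+7*np.cos(t)])+O]
    u=proj("scene",P[0]).round().astype(int); print(t,u,"out/in brightness along ray", [int(im[int(u[1]+k),u[0]].mean()) for k in(-9,-6,-3,0,3,6,9)])
```

```text
t 34.35 st [-50.8  -0.6 152.1] rot [1.8e+02 1.0e-01 4.1e+00] F [-0.3 -1.2  0.2]
0.5 [369 245] out/in brightness along ray [119, 130, 120, 107, 104, 106, 107]
0.6 [366 238] out/in brightness along ray [121, 144, 118, 135, 137, 98, 105]
0.7 [363 231] out/in brightness along ray [177, 120, 118, 119, 157, 142, 146]
0.8 [359 224] out/in brightness along ray [154, 210, 239, 206, 121, 120, 120]
0.9 [354 218] out/in brightness along ray [101, 149, 177, 179, 217, 239, 225]
1.0 [349 212] out/in brightness along ray [108, 140, 142, 180, 182, 182, 185]
```

```bash
cat >> h.py <<'E'
def prof(im,n,r,y,th):
    """saturation, value of the image along the arc of the lid's outer-face point (r,y)"""
    hsv=cv2.cvtColor(im,cv2.COLOR_RGB2HSV); R=Ro.from_euler("z",4.1,degrees=True); o=[]
    for t in th:
        P=R.apply([97-r*np.cos(t)+7*np.sin(t),y,77+r*np.sin(t)+7*np.cos(t)])+[505.7,-37.8,0]
        u=proj(n,P).round().astype(int); o.append(tuple(int(v) for v in hsv[u[1],u[0],1:]))
    return o
E
python3 - <<'E'
from h import *
im=cv2.imread("pics/lid_scene.png")[:,:,::-1].copy()
i0=cv2.imread("pics/scene0.png")[:,:,::-1].copy()
th=np.arange(1.2,0.15,-.05)
print(th.round(2))
for y in(85,70):
  for r in(80,130,195): print(y,r,prof(im,"scene",r,y,th))
print("check initial, th 2.0..1.6",prof(i0,"scene",195,85,np.arange(2.0,1.55,-.04)))
E
```

```text
[1.2  1.15 1.1  1.05 1.   0.95 0.9  0.85 0.8  0.75 0.7  0.65 0.6  0.55
 0.5  0.45 0.4  0.35 0.3  0.25 0.2 ]
85 80 [(94, 229), (95, 229), (95, 227), (94, 227), (94, 227), (95, 226), (93, 227), (72, 227), (22, 227), (6, 237), (5, 243), (4, 242), (5, 241), (5, 240), (7, 227), (29, 167), (36, 141), (37, 130), (34, 119), (35, 116), (36, 119)]
85 130 [(108, 201), (107, 195), (98, 210), (94, 225), (97, 226), (94, 228), (94, 228), (70, 226), (8, 233), (4, 241), (48, 201), (131, 179), (30, 222), (14, 235), (31, 155), (36, 126), (34, 114), (35, 116), (52, 103), (87, 109), (53, 116)]
85 195 [(108, 206), (110, 156), (115, 158), (104, 209), (104, 192), (93, 226), (97, 216), (80, 226), (4, 242), (60, 194), (151, 172), (150, 172), (37, 137), (27, 142), (28, 145), (29, 116), (25, 113), (20, 113), (28, 109), (35, 94), (52, 98)]
70 80 [(95, 226), (95, 227), (94, 228), (95, 229), (95, 226), (98, 226), (95, 227), (89, 227), (45, 229), (5, 241), (6, 241), (9, 235), (28, 218), (9, 235), (6, 240), (10, 234), (16, 209), (37, 145), (39, 131), (40, 121), (61, 117)]
70 130 [(108, 206), (107, 190), (106, 180), (98, 224), (95, 226), (95, 226), (95, 228), (88, 224), (7, 234), (4, 242), (39, 203), (147, 173), (85, 189), (18, 233), (16, 227), (27, 167), (35, 132), (29, 115), (43, 95), (38, 101), (48, 117)]
70 195 [(108, 179), (90, 125), (100, 123), (100, 155), (76, 137), (51, 126), (83, 159), (97, 218), (2, 236), (43, 195), (145, 178), (142, 174), (33, 145), (37, 124), (37, 132), (62, 91), (106, 101), (29, 113), (28, 111), (27, 103), (27, 103)]
check initial, th 2.0..1.6 [(104, 210), (103, 200), (75, 170), (58, 167), (22, 199), (5, 220), (20, 163), (29, 147), (32, 144), (30, 144), (32, 145), (32, 143)]
```

The profile along the lid's arc turns from amber and white to grey near θ ≈ 0.6. That matches the lid following the fingers, so I'll continue down.

>>> {"op": "arm_command", "data": {"gripper": [0,0,0,0,0], "dp": [[-0.25,0,0.35],[-0.25,0,0.4],[-0.22,0,0.4],[-0.2,0,0.4],[-0.16,0,0.4]], "twist": [0,0,0,0,0]}}

```text
time: 35.08
tool_pos: [429.1, -43.9, 103.1]
tcp_rot: [3.142, 0.0, 0.071]
contact_force: [0.9, 0.5, 0.0]
grip_width: -0.0
finger_force: 0.2
```

Run:
```python
from h import *
st()
im=capture("scene"); th=np.arange(1.0,0.0,-.05); print(th.round(2))
for r in(80,195): print(r,prof(im,"scene",r,85,th))
```

```text
t 35.075 st [-76.8  -0.6 103.1] rot [180.    0.    4.1] F [0.9 0.5 0. ]
[1.   0.95 0.9  0.85 0.8  0.75 0.7  0.65 0.6  0.55 0.5  0.45 0.4  0.35
 0.3  0.25 0.2  0.15 0.1  0.05]
80 [(93, 227), (95, 226), (96, 225), (77, 225), (29, 227), (4, 235), (4, 241), (8, 245), (7, 246), (7, 246), (5, 243), (4, 239), (5, 243), (7, 245), (7, 246), (5, 242), (2, 233), (26, 174), (32, 144), (33, 130)]
195 [(103, 193), (93, 227), (96, 215), (93, 223), (7, 178), (14, 147), (42, 116), (86, 146), (144, 181), (145, 180), (146, 180), (139, 183), (8, 213), (30, 137), (30, 134), (29, 151), (32, 127), (85, 117), (29, 113), (32, 127)]
```

The lid edge is now at about 0.35, so it's following. Continuing more slowly.

>>> {"op": "arm_command", "data": {"gripper": [0,0,0,0,0], "dp": [[-0.1,0,0.3],[-0.1,0,0.3],[-0.08,0,0.3],[-0.05,0,0.25],[0,0,0.1]], "twist": [0,0,0,0,0]}}

```text
time: 35.75
tool_pos: [420.9, -44.5, 72.1]
tcp_rot: [-3.141, 0.001, 0.071]
contact_force: [0.2, 0.1, 0.2]
grip_width: 0.8
finger_force: 0.2
```

Run:
```python
from h import *
st()
im=capture("scene"); th=np.arange(.5,-.02,-.03); print(th.round(2))
for r in(195,): print(r,prof(im,"scene",r,85,th))
```

```text
t 35.75 st [-85.1  -0.6  72.1] rot [-180.     0.     4.1] F [0.2 0.1 0.2]
[ 0.5   0.47  0.44  0.41  0.38  0.35  0.32  0.29  0.26  0.23  0.2   0.17
  0.14  0.11  0.08  0.05  0.02 -0.01]
195 [(38, 122), (48, 128), (105, 156), (138, 178), (139, 182), (142, 182), (119, 184), (26, 214), (9, 199), (25, 161), (25, 162), (31, 133), (29, 131), (29, 149), (25, 155), (30, 138), (35, 131), (30, 128)]
```

>>> {"op": "arm_command", "data": {"gripper": [0,0,0,0,0], "dp": [[0,0,-0.2],[0.18,0,0],[0,0,0.2],[0,0,0.2],[0,0,0.1]], "twist": [0,0,0,0,0]}}

```text
time: 36.42
tool_pos: [425.3, -44.1, 64.6]
tcp_rot: [-3.141, 0.001, 0.071]
contact_force: [-0.6, -1.0, 0.8]
grip_width: 0.5
finger_force: 0.2
```

>>> {"op": "arm_command", "data": {"gripper": [0,0,0,0,0], "dp": [[0,0,0.1],[0,0,0.1],[0,0,0.1],[0,0,0],[0,0,0]], "twist": [0,0,0,0,0]}}

```text
time: 37.05
tool_pos: [425.4, -44.2, 58.3]
tcp_rot: [3.141, 0.0, 0.071]
contact_force: [-3.4, -0.0, 11.4]
grip_width: 0.3
finger_force: 5.6
```

Contact of 11 N with the catch roller. I'll press on past the crest.

>>> {"op": "arm_command", "data": {"gripper": [0,0,0,0,0], "dp": [[0,0,0.12],[0,0,0.12],[0,0,0.08],[0,0,0],[0,0,0]], "twist": [0,0,0,0,0]}}

```text
time: 37.67
tool_pos: [425.8, -44.2, 49.5]
tcp_rot: [3.142, -0.0, 0.071]
contact_force: [-0.7, 0.5, -0.1]
grip_width: 0.3
finger_force: 0.0
```

>>> {"op": "arm_command", "data": {"gripper": [0,0,0,0,0], "dp": [[0,0,0.08],[0,0,0.06],[0,0,0],[0,0,0],[0,0,0]], "twist": [0,0,0,0,0]}}

```text
time: 38.3
tool_pos: [426.1, -44.3, 48.6]
tcp_rot: [3.141, -0.002, 0.072]
contact_force: [-8.4, 2.1, 30.8]
grip_width: 0.2
finger_force: 15.6
```

The catch snapped: force dropped to 0, then went firm at 31 N with TCP z 48.6. Next I lift and go to the start button.

>>> {"op": "arm_command", "data": {"gripper": [0,0,0,0,0], "dp": [[0,0,-0.6],[0,0,-0.8],[0,0.5,-0.8],[0.4,1,0],[0.5,1,0]], "twist": [0,0,0,0,0]}}

```text
time: 38.92
tool_pos: [453.0, -105.6, 101.5]
tcp_rot: [3.141, -0.001, 0.072]
contact_force: [0.2, 1.1, 0.1]
grip_width: -0.1
finger_force: 0.0
```

>>> {"op": "arm_command", "data": {"gripper": [0,0,0,0,0], "dp": [[0.5,1,0],[0,0.8,0],[0,0.3,0],[0,0,0],[0,0,0]], "twist": [0,0,0,0,0]}}

```text
time: 39.55
tool_pos: [468.4, -155.7, 101.1]
tcp_rot: [-3.141, 0.0, 0.072]
contact_force: [-0.5, 0.5, 1.2]
grip_width: 0.6
finger_force: 0.0
```

Run:
```python
from h import *
st()
im=capture("scene"); th=np.arange(.3,-.07,-.02); print(th.round(2))
print(prof(im,"scene",195,85,th))
```

```text
t 39.55 st [ -45.6 -115.   101.1] rot [-180.     0.     4.1] F [-0.5  0.5  1.2]
[ 0.3   0.28  0.26  0.24  0.22  0.2   0.18  0.16  0.14  0.12  0.1   0.08
  0.06  0.04  0.02 -0.   -0.02 -0.04 -0.06]
[(135, 178), (137, 180), (129, 180), (70, 189), (26, 205), (1, 219), (9, 238), (11, 242), (10, 243), (11, 244), (12, 243), (11, 244), (11, 244), (11, 244), (11, 244), (8, 241), (3, 231), (8, 212), (17, 176)]
```

The lid edge reads at about 0, so it stays shut. Pressing the button.

>>> {"op": "arm_command", "data": {"gripper": [0,0,0,0,0], "dp": [[0,0.08,0.7],[0,0,0.6],[0,0,0.3],[0,0,0.1],[0,0,0]], "twist": [0,0,0,0,0]}}

```text
time: 40.22
tool_pos: [469.1, -158.3, 58.9]
tcp_rot: [3.141, -0.0, 0.071]
contact_force: [0.8, -0.3, 0.7]
grip_width: 0.3
finger_force: 0.0
```

>>> {"op": "arm_command", "data": {"gripper": [0,0,0,0,0], "dp": [[0,0,0.1],[0,0,0.1],[0,0,0.08],[0,0,0],[0,0,0]], "twist": [0,0,0,0,0]}}

```text
time: 40.85
tool_pos: [469.2, -158.5, 51.9]
tcp_rot: [3.141, -0.001, 0.071]
contact_force: [0.4, -0.0, 4.1]
grip_width: 0.4
finger_force: 1.6
```

>>> {"op": "arm_command", "data": {"gripper": [0,0,0,0,0], "dp": [[0,0,0.08],[0,0,0.06],[0,0,0.04],[0,0,0],[0,0,0]], "twist": [0,0,0,0,0]}}

```text
time: 41.48
tool_pos: [469.3, -158.6, 48.8]
tcp_rot: [3.141, -0.002, 0.071]
contact_force: [-4.2, 1.7, 19.9]
grip_width: 0.5
finger_force: 10.0
```

Bottomed out at 20 N, against 5 N for the spring alone. I'll release and retreat.

>>> {"op": "arm_command", "data": {"gripper": [0,0,0,0,0], "dp": [[0,0,-0.3],[0,0,-0.6],[0,0,-1],[0,0,-1],[0,0,-1]], "twist": [0,0,0,0,0]}}

```text
time: 42.1
tool_pos: [468.3, -158.1, 144.7]
tcp_rot: [-3.141, 0.002, 0.071]
contact_force: [0.3, 0.5, -0.5]
grip_width: 0.8
finger_force: 0.0
```

>>> {"op": "arm_command", "data": {"gripper": [0,0,0,0,0], "dp": [[-0.6,0,-0.5],[-0.6,0,0],[-0.6,0,0],[-0.3,0,0],[0,0,0]], "twist": [0,0,0,0,0]}}

```text
time: 42.72
tool_pos: [415.9, -162.2, 156.9]
tcp_rot: [-3.141, 0.0, 0.07]
contact_force: [0.8, 0.8, 0.3]
grip_width: 0.4
finger_force: 0.0
```

Run:
```python
from h import *
st()
im=capture("scene"); th=np.arange(.3,-.07,-.02)
print(prof(im,"scene",195,85,th))
hsv=cv2.cvtColor(im,cv2.COLOR_RGB2HSV);H,S,V=[hsv[...,i].astype(int) for i in range(3)]
g=(H>40)&(H<85)&(S>80)&(V>60); g[:220]=0;g[245:]=0;g[:,:385]=0;g[:,420:]=0
print("button in scene", blob(g)[:2] if g.any() else "hidden")
# bystanders: unchanged pixels between first and present top view
a=cv2.imread("pics/top0.png"); b=capture("top")[:,:,::-1]; d=(cv2.absdiff(a,b).max(2)>50).astype(np.uint8)
k,l,s,c=cv2.connectedComponentsWithStats(cv2.morphologyEx(d,cv2.MORPH_OPEN,np.ones((3,3))))
print([list(map(int,s[i])) for i in range(1,k) if s[i,4]>20])
```

```text
t 42.725 st [ -98.5 -117.6  156.9] rot [-180.    0.    4.] F [0.8 0.8 0.3]
[(128, 181), (128, 181), (127, 183), (66, 192), (21, 210), (2, 225), (10, 245), (11, 245), (11, 246), (10, 245), (11, 246), (10, 245), (11, 246), (10, 245), (10, 245), (9, 243), (3, 233), (9, 215), (18, 180)]
button in scene (array([402.16666667, 230.57142857]), array([398, 228,   9,   6,  42], dtype=int32))
[[303, 183, 128, 59, 4471], [342, 235, 8, 3, 24], [384, 239, 11, 4, 43], [342, 238, 75, 66, 2987], [355, 240, 28, 5, 110], [334, 243, 5, 8, 31], [341, 242, 12, 4, 44], [335, 254, 5, 11, 44], [336, 268, 5, 12, 51], [345, 277, 3, 7, 21], [337, 283, 5, 11, 46], [322, 282, 249, 198, 19464], [338, 296, 5, 13, 51], [370, 305, 24, 15, 287], [509, 368, 11, 9, 67], [346, 417, 23, 13, 164], [325, 426, 89, 54, 3055], [510, 430, 27, 50, 693], [287, 432, 21, 48, 641], [297, 432, 9, 10, 63], [260, 455, 27, 20, 335], [310, 456, 18, 24, 225]]
```

The lid is still shut, the button is back up, and the only changes in the view are the lid and the arm. Handing in.

```bash
python3 -c "
from plant import *
print(close_job())"
```

```text
the job is handed in; nothing more can be done
None
```

I handed the job in at about 43 s: the tweezers lie across both rests beside the salve knife, the lid is latched shut, and the start button was pressed fully in and let go.

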